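# Set the wire gauge four clicks open and enter it

## Task

Set the jaws of the wire gauge to 0.4 mm: turn its knob anticlockwise until you feel the end stop (jaws shut), without forcing it, then turn it clockwise exactly four clicks, never going past the fourth, and let go of it. Then press the round enter key all the way down and release it. Leave the loose things around the gauge where they are.

Things in the scene. Friction and masses are not known exactly. Their poses are not given: they have to be found in the camera images.
- gauge: Wire gauge: grey bench instrument, 150 (x) by 180 (y) by 56 mm high, fixed to the worktop; origin at the centre of its underside, z up. Two small steel jaws at its front (-x). On the flat deck, 56 mm above the worktop: the knob (axis at x +15, y +35 mm), the round key (x -35, y -48 mm) and a display 3 mm high (x +40, y -48 mm).
- knob_center (a point): Point on the knob's vertical axis, 28 mm above the deck, 20 mm below the knob's top; fixed in the gauge, it does not turn. The knob is a round ridged black cap, 40 mm across, without a pointer, from 6 to 48 mm above the deck; it may be gripped at any yaw.
- knob_top (a point): Centre of the knob's top. Seen from above, clockwise opens the jaws, anticlockwise shuts them. A click comes every 15 degrees: it resists with a peak of about 0.25 to 0.3 N m, then gives way suddenly and settles into the next. At the start the jaws stand about one to three clicks open.
- knob_foot (a point): Point on the knob's axis at the cap's lower rim. The cap drives the works through a springy coupling (about 1.6 N m/rad) that is loose: at first and after each change of direction there is an unknown free play, at most somewhat more than a click, in which the cap turns with almost no resistance and nothing clicks.
- zero_stop: End stop inside the housing, out of sight; its position is of no use. It is met 4 degrees anticlockwise of the zero click (jaws shut), 30 mm from the knob's axis. Held with 0.45 to 0.6 N m on the knob, clearly more than a click needs, it is surely felt and unharmed; it bears up to 24 N (0.72 N m). Turned back, the works settle in the zero click, from which the four clicks count.
- jaw (a joint): Opening of the jaws, m: 0 in the zero click, growing by 0.0001 (0.1 mm) with each click clockwise. The reading is much coarser than a click.
- key (a joint): Travel of the round grey enter key, 24 mm across, spring loaded: 0 when up, 0.005 (m) when fully down, which takes about 5 N.
- key_top (a point): Centre of the top face of the round enter key; it is pressed straight down.
- loupe: Bystander: small folding loupe, 28 x 60 x 19 mm, lying behind the gauge (+x side). Origin under its centre.
- tags: Bystander: bundle of card tags, 31 x 61 x 10 mm, behind the gauge. Origin under its centre.
- weight: Bystander: brass check weight, 22 mm across, 32 mm high, standing at the left (+y) of the gauge. Origin under its centre.
- bead_bar: Bystander: short bar of beads, 11 x 50 x 11 mm, lying at the right (-y) of the gauge. Origin under its centre.

How it is judged:
By the outcome, as a careful person would: the job done as asked, in the order asked, and still so for the second after the job is handed in, with the robot touching nothing.
It also fails if it takes over 72 s, if anything falls off the work surface, if the arm or the gripper's body presses on something with over 40 N, if the wrist force passes 120 N, or if a joint passes its speed limit or range.

## Robot

A 6-joint arm with a two-finger parallel gripper is mounted at the origin on a cart in front of the work surface, level with it; the furniture and walls round the work are solid. World frame = base frame: x ahead of the robot, y to its left, z up, the work surface at z = 0. Lengths are in m, angles in degrees, forces in N, time in s.
With the tool pointing down it reaches from about 0.3 to 0.75 m from the base axis. Payload 8.5 kg.
Tool frame: the origin (TCP) lies between the finger pads; the fingertips stand 22 mm ahead of it and the grasp point (between the pads) lies 3 mm ahead of it (env.nose_length is the distance from the TCP to the fingertips, in m); z points along the fingers, x is the direction in which the jaws open and shut, and the axes are right-handed (so a half turn about z gives the same grasp; the last joint's range is limited). The gripper opens to 85 mm and grips with 20 to 120 N. Pads are 22 mm wide; open, the fingers measure 114 mm over their backs; the gripper's body (76 mm by 85 mm) begins 54 mm behind the grasp point. The pads swing forward as they close: fully open they stand 13 mm farther back than shut.
Start: joints at [56.648, 21.807, 74.336, -0, 83.858, -12.336], TCP at [0.197, 0.513, 0.253] pointing down, gripper open.
Joint ranges: [-178.18, 178.18], [-50.72, 133.34], [12.68, 142.11], [-81.47, 261.47], [9.98, 163.14], [-165.26, 165.26]. Speed limits (degrees/s): [136.94, 136.94, 180, 180, 180, 180].

## Interface

Orientations are given as a 3x3 rotation matrix whose columns are the frame's x, y, z axes.
In Python, from rig import env gives the robot as it stands.
- The arm moves only by the tool arm_command, never from a script. Its argument "steps" is a list of rows, each an object with "delta_pos": the shift along the world's x, y, z in mm, a list of three; "dr": the turn, a rotation vector about the world's x, y, z in degrees, a list of three. In form: [{"delta_pos": [dx, dy, dz], "dr": [wx, wy, wz]}, ...]. A call has 1 to 20 rows; each row shifts and turns the commanded pose from where the row before left it; what a row does not reach is not made up. A row lasts 1/10 s, in which the tool goes at most 50 mm and 8.59 degrees, less where a joint would pass 70% of its speed; a pose out of reach is approached as far as the arm can. A call with a gripper value outside its range is refused whole. "grip" is the opening, from 0 (shut) to 1 (fully open), set as the call begins (left out, the last holds). The fingers move at their own pace and stop on an object; "squeeze" is the grip in N (left out, the last holds). Time passes only in rows, so rows that do not move let the fingers close. It gives the time, the measured TCP pose, the force and the opening at its end, in the units of the state.
- env.observe(): the state, without advancing time (a new reading comes with each control period).
- env.get_image(name): name is "scene" or "side" or "wrist"; returns the picture (400x640x3 uint8, blue, green, red); there is no depth.
- env.get_calibration(name): a dict with "fx", "fy", "cx", "cy" (pixels), "view" (4x4, takes a point from world to camera coordinates). Camera axes: x right, y up, looking along -z (the intrinsics and any distortion apply to the point x, -y, -z); pixel columns grow to the right and rows downward; lengths in m; the calibration is good to about 2 mm. A picture is of the moment at which its call begins: read the wrist's pose just before it. get_calibration takes no time and is no camera call; for the wrist camera it gives the pose at the moment of the call.
- env.close_job(): hands the job in, once; it reports no verdict.
The state is a dict: "time_s": time; "q": joint angles; "qvel": joint speeds; "joint_efforts": joint torques, N m; "position": TCP position; "tool_rot": TCP orientation; "ft_force": force on the tool from outside, world axes, zero at the start; "wrist_torque": the same for the moment, N m; "grip_width": finger opening in m.
Only numpy, scipy, OpenCV 4.12 (cv2) and the standard library are available. Lean on these libraries where they do the work, as an engineer would, in place of code of your own. Each camera call takes 0.05 s, during which the arm holds its last target. There are 200 camera calls.

## Working session

There is one attempt and no reset: what is moved stays moved. The work goes in short steps, Python scripts to look and compute and a tool call to move; the robot and the scene stay as the last step left them, time stands still between calls to the robot, and variables do not carry over. Pictures are saved under pics/ and viewed, about 8 in all and at most 12, crops included, and the job is handed in when it is done.

Besides the shell and the picture viewer there is one more tool, called in YAML: its name, and indented under it one key for each argument. arm_command: Moves the arm, as the interface text tells. Its arguments: {"type":"object","properties":{"steps":{"type":"array"},"grip":{"type":"number"},"squeeze":{"type":"number"}},"required":["steps"]}

```bash
ls; mkdir -p pics; python3 - <<'E'
from rig import env
import cv2,numpy as np
for n in ["scene","side"]:
    im=env.get_image(n); cv2.imwrite(f"pics/{n}0.png",im)
    c=env.get_calibration(n); print(n,{k:(np.round(v,3).tolist() if k=='view' else v) for k,v in c.items()})
print(env.observe()); print(env.nose_length)
E
```

```text
pics
scene {'fx': 471.82108113218044, 'fy': 471.82108113218044, 'cx': 322.2692373784078, 'cy': 200.42834881251733, 'view': [[0.84, -0.542, 0.002, -0.689], [0.384, 0.598, 0.704, -0.153], [-0.382, -0.591, 0.71, -0.831], [0.0, 0.0, 0.0, 1.0]]}
side {'fx': 458.86716625542726, 'fy': 458.86716625542726, 'cx': 324.38445328345097, 'cy': 198.28984867052503, 'view': [[-0.903, -0.429, -0.001, 0.442], [0.252, -0.532, 0.809, -0.375], [-0.348, 0.73, 0.588, -0.501], [0.0, 0.0, 0.0, 1.0]]}
{'time_s': 0.1, 'q': array([ 5.66479030e+01,  2.18376079e+01,  7.43785325e+01,  3.31252509e-04,
        8.38584840e+01, -1.23346583e+01]), 'qvel': array([ 0.01406417,  0.0177322 , -0.04616   , -0.043755  , -0.00152824,
       -0.08119743]), 'joint_efforts': array([ 4.66632991e-03, -4.49209750e+01, -2.31656653e+01, -9.95337632e-05,
        3.66621258e-03,  1.84011100e-05]), 'position': array([0.19712023, 0.51321639, 0.25278008]), 'tool_rot': array([[ 3.58652203e-01,  9.33470984e-01, -7.20861800e-04],
       [ 9.33470397e-01, -3.58652815e-01, -1.08478018e-03],
       [-1.27114993e-03, -2.83844349e-04, -9.99999152e-01]]), 'ft_force': array([-0.16711021, -0.71765217, -1.2983056 ]), 'wrist_torque': array([-0.02303629, -0.00885366, -0.01397191]), 'grip_width': 0.0851188028846084}
0.022
```

View pics/scene0.png

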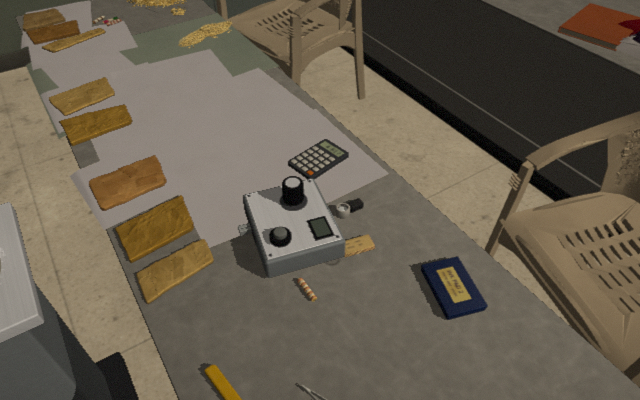

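View pics/side0.png

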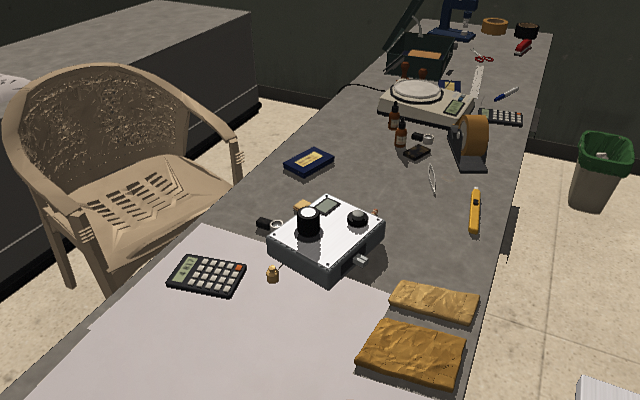

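The scene picture shows the knob top at about (291,182), the key at (281,234) and the display at (319,228). The side picture shows the knob top at (308,211), the key at (358,215) and the display at (327,205). Next I fit the gauge pose to these.

```bash
cat > h.py <<'E'
import numpy as np
from scipy.optimize import least_squares
def proj(c,P):
    P=np.atleast_2d(P); v=np.array(c["view"]); p=P@v[:3,:3].T+v[:3,3]
    return np.c_[c["cx"]+c["fx"]*p[:,0]/-p[:,2], c["cy"]+c["fy"]*-p[:,1]/-p[:,2]]
def ray(c,uv):
    v=np.array(c["view"]);R=v[:3,:3];o=-R.T@v[:3,3]
    d=R.T@np.array([(uv[0]-c["cx"])/c["fx"],-(uv[1]-c["cy"])/c["fy"],-1]);return o,d
def onplane(c,uv,z):
    o,d=ray(c,uv);return o+d*(z-o[2])/d[2]
G=dict(knob=[15,35,104],key=[-35,-48,64],disp=[40,-48,59],c1=[-75,90,56],c2=[75,90,56],c3=[75,-90,56],c4=[-75,-90,56])
G={k:np.array(v)/1000 for k,v in G.items()}
def place(p,k):
    c,s=np.cos(p[2]),np.sin(p[2]);g=np.atleast_2d(G[k] if isinstance(k,str) else k)[0]
    return np.array([p[0]+c*g[0]-s*g[1],p[1]+s*g[0]+c*g[1],g[2]])
def fit(obs,p0):  # obs: list of (calib,name,uv)
    f=lambda p:np.concatenate([(proj(c,place(p,k))[0]-uv) for c,k,uv in obs])
    return least_squares(f,p0,loss="soft_l1",f_scale=2),f
E
python3 - <<'E'
from rig import env
from h import *
s,d=env.get_calibration("scene"),env.get_calibration("side")
obs=[(s,"knob",(291,182)),(s,"key",(281,234)),(s,"disp",(319,228)),(s,"c1",(245,195)),(s,"c2",(314,180)),(s,"c3",(344,238)),(s,"c4",(268,263)),
(d,"knob",(308,211)),(d,"key",(358,215)),(d,"disp",(327,205)),(d,"c2",(268,237)),(d,"c3",(326,194)),(d,"c4",(384,222)),(d,"c1",(332,272))]
k=onplane(s,(291,182),.104);print(k)
r,f=fit(obs,[k[0],k[1],0]);print(r.x[:2],np.degrees(r.x[2]));print(np.round(f(r.x).reshape(-1,2),1))
for n in("knob","key"):print(n,place(r.x,n))
for n,uv in (("weight",(273,275)),("loupe",(268,223))):print(n,onplane(d,uv,0.0))
print("bead",onplane(s,(306,289),.005),"tags",onplane(s,(358,245),.005),"loupe",onplane(s,(350,208),.01))
E
```

```text
[ 0.61769776 -0.20688531  0.104     ]
[ 0.5964761  -0.23984754] -12.103888449739367
[[ 0.9  0.4]
 [-0.5  2. ]
 [ 1.4 -1.4]
 [-4.9 -1.5]
 [-1.3 -4.8]
 [ 3.2  1.2]
 [-2.5  0.1]
 [ 1.2  1.2]
 [ 0.3  2.4]
 [-0.6 -0. ]
 [-3.2 -1.4]
 [-0.7 -3.8]
 [ 4.  -4.2]
 [-0.8 -0.2]]
knob [ 0.6184816 -0.2087709  0.104    ]
key [ 0.55218931 -0.27944148  0.064     ]
weight [ 0.65637541 -0.13461884  0.        ]
loupe [ 0.74160167 -0.25854462  0.        ]
bead [ 0.55180988 -0.36352126  0.005     ] tags [ 0.68616703 -0.33237253  0.005     ] loupe [ 0.72644046 -0.24859279  0.01      ]
```

arm_command:
  steps:
    - {"delta_pos":[23.5,-40,0],"dr":[0,0,-6]}
    - {"delta_pos":[23.5,-40,0],"dr":[0,0,-6]}
    - {"delta_pos":[23.5,-40,0],"dr":[0,0,-6]}
    - {"delta_pos":[23.5,-40,0],"dr":[0,0,-6]}
    - {"delta_pos":[23.5,-40,0],"dr":[0,0,-6]}
    - {"delta_pos":[23.5,-40,0],"dr":[0,0,-6]}
    - {"delta_pos":[23.5,-40,0],"dr":[0,0,-6]}
    - {"delta_pos":[23.5,-40,0],"dr":[0,0,-6]}
    - {"delta_pos":[23.5,-40,0],"dr":[0,0,-6]}
    - {"delta_pos":[23.5,-40,0],"dr":[0,0,-6]}
    - {"delta_pos":[23.5,-40,0],"dr":[0,0,-6]}
    - {"delta_pos":[23.5,-40,0],"dr":[0,0,-6]}
    - {"delta_pos":[23.5,-40,0],"dr":[0,0,-6]}
    - {"delta_pos":[23.5,-40,0],"dr":[0,0,-6]}
    - {"delta_pos":[23.5,-40,0],"dr":[0,0,-6]}
    - {"delta_pos":[23.5,-40,0],"dr":[0,0,-6]}
    - {"delta_pos":[23.5,-40,0],"dr":[0,0,-6]}
    - {"delta_pos":[0,0,0],"dr":[0,0,0]}
    - {"delta_pos":[0,0,0],"dr":[0,0,0]}
  grip: 1
  squeeze: 80

```text
time_s: 2.0
position: [0.5966, -0.1671, 0.2523]
tool_rot: [[0.838, -0.545, -0.002], [-0.545, -0.838, 0.001], [-0.002, 0.0, -1.0]]
ft_force: [-0.3, -0.1, -0.3]
grip_width: 0.0855
```

```bash
python3 - <<'E'
from rig import env
import cv2,numpy as np
o=env.observe();print(o["time_s"],o["position"],o["q"],np.degrees(np.arctan2(o["tool_rot"][1,0],o["tool_rot"][0,0])),o["wrist_torque"],o["ft_force"])
c=env.get_calibration("wrist");np.savez("w1.npz",**c)
from h import *
print(proj(c,[[.6185,-.2088,.104],[.552,-.2794,.064]]))
cv2.imwrite("pics/w1.png",env.get_image("wrist"))
E
```

```text
2.0 [ 0.59662796 -0.16710871  0.25227241] [-2.65836122e+01  2.90413916e+01  6.24175279e+01  1.23228959e-02
  8.86527309e+01  6.46335642e+00] -33.04727066038288 [ 0.00211321  0.01730826 -0.00938578] [-0.26033074 -0.06588151 -0.33995056]
[[365.23855677 217.43992412]
 [342.59409105 283.91053665]]
```

View pics/w1.png

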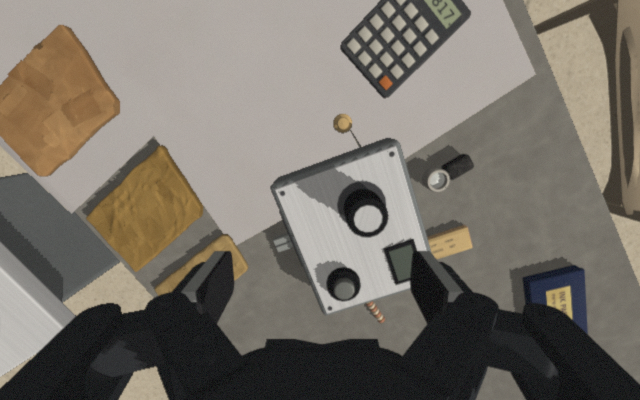

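The wrist picture shows the knob top (light disc) at about (368,219), the key at (344,285) and the deck corners at (275,186) and (397,143).

```bash
python3 - <<'E'
from h import *
import cv2
c=dict(np.load("w1.npz"));im=cv2.imread("pics/w1.png",0)
def disc(u,v,th,r):
    m=np.zeros_like(im);cv2.circle(m,(u,v),r,255,-1)
    b=((im>th)&(m>0)).astype(np.uint8)
    n,l,s,ce=cv2.connectedComponentsWithStats(b);i=l[v,u];return ce[i],s[i]
print(disc(368,219,100,16)); kt=disc(368,219,100,16)[0]
print(im[285,325:365].tolist())
for name,uv,z in(("knob",kt,.104),("key",(344,285),.064),("disp",(404,262),.059),("c1",(275,186),.056),("c2",(397,143),.056),("weight",(343,123),.03)):print(name,onplane(c,uv,z))
for n,uv in (("knob",kt),):
  print(onplane(c,np.array(uv)+[1,0],.104)-onplane(c,uv,.104))
E
```

```text
(array([367.65517241, 218.27422003]), array([354, 205,  29,  27, 609], dtype=int32))
[112, 79, 40, 16, 23, 13, 26, 23, 30, 38, 46, 67, 82, 91, 98, 104, 105, 105, 104, 105, 108, 106, 110, 111, 112, 116, 111, 107, 86, 51, 35, 29, 34, 29, 51, 104, 172, 186, 187, 189]
knob [ 0.62000409 -0.21078004  0.104     ]
key [ 0.55261997 -0.28151711  0.064     ]
disp [ 0.62575396 -0.29668401  0.059     ]
c1 [ 0.55178064 -0.14149761  0.056     ]
c2 [ 0.68584915 -0.17373254  0.056     ]
weight [ 0.65039798 -0.12689679  0.03      ]
[ 0.00080046 -0.00052063  0.        ]
```

arm_command:
  steps:
    - {"delta_pos":[7.8,-14.4,-30],"dr":[0,0,0]}
    - {"delta_pos":[7.8,-14.5,-30],"dr":[0,0,0]}
    - {"delta_pos":[7.8,-14.5,-30],"dr":[0,0,0]}
    - {"delta_pos":[0,0,0],"dr":[0,0,0]}
    - {"delta_pos":[0,0,0],"dr":[0,0,0]}

```text
time_s: 2.55
position: [0.62, -0.2088, 0.1642]
tool_rot: [[0.839, -0.544, -0.0], [-0.544, -0.839, 0.0], [-0.0, -0.0, -1.0]]
ft_force: [0.6, -0.0, 0.6]
grip_width: 0.0852
```

```bash
python3 - <<'E'
from rig import env
import cv2,numpy as np
from h import *
o=env.observe();print(o["time_s"],o["position"],o["q"],o["wrist_torque"],o["ft_force"])
c=env.get_calibration("wrist");np.savez("w2.npz",**c)
im=env.get_image("wrist")
p=proj(c,[[.620,-.2105,.104],[.5525,-.281,.064]]);print(p)
cv2.imwrite("pics/w2.png",im)
s=env.get_image("scene");d=env.get_image("side")
cv2.imwrite("pics/s2.png",np.hstack([cv2.resize(s[130:280,220:370],(400,400)),cv2.resize(d[130:280,240:390],(400,400))]))
E
```

```text
2.55 [ 0.62000509 -0.20878929  0.16421086] [-2.89633321e+01  3.61544310e+01  6.41448169e+01  1.51740830e-02
  7.97092173e+01  3.97777073e+00] [-0.0593165   0.05790244 -0.04019579] [ 0.60940368 -0.0266205   0.58630961]
[[323.38833622 229.10122114]
 [301.95708469 316.38375331]]
```

View pics/w2.png

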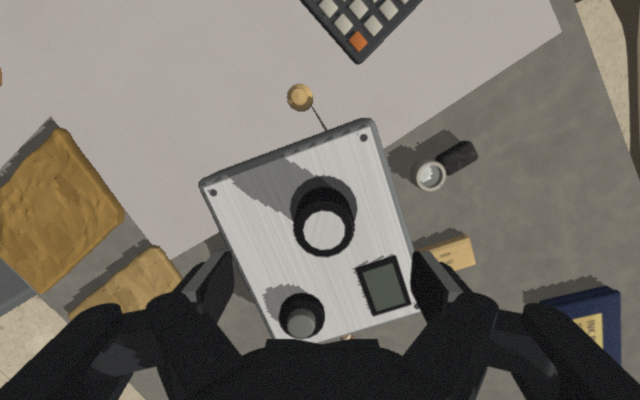

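The close wrist view puts the knob top at about (324,230), within 1 px of the prediction. The fingers straddle it and the deck is clear. Going down.

arm_command:
  steps:
    - {"delta_pos":[0.5,-0.5,-20],"dr":[0,0,0]}
    - {"delta_pos":[0,0,-20],"dr":[0,0,0]}
    - {"delta_pos":[0,0,-18],"dr":[0,0,0]}
    - {"delta_pos":[0,0,-16],"dr":[0,0,0]}
    - {"delta_pos":[0,0,0],"dr":[0,0,0]}
    - {"delta_pos":[0,0,0],"dr":[0,0,0]}
    - {"delta_pos":[0,0,0],"dr":[0,0,0]}
    - {"delta_pos":[0,0,0],"dr":[0,0,0]}

```text
time_s: 3.5
position: [0.621, -0.2106, 0.0906]
tool_rot: [[0.839, -0.545, 0.002], [-0.545, -0.839, -0.001], [0.002, -0.0, -1.0]]
ft_force: [0.5, 0.7, -0.6]
grip_width: 0.0856
```

```bash
cat > o.py <<'E'
from rig import env
import numpy as np
np.set_printoptions(precision=4,suppress=True)
o=env.observe();R=o["tool_rot"]
print("t",round(o["time_s"],2),"p",o["position"],"yaw",round(np.degrees(np.arctan2(R[1,0],R[0,0])),2),"q6",round(o["q"][5],1),"T",o["wrist_torque"],"F",o["ft_force"],"w",round(o["grip_width"],4))
E
python3 o.py
```

```text
t 3.5 p [ 0.621  -0.2106  0.0906] yaw -33.01 q6 4.0 T [ 0.0342 -0.0098 -0.051 ] F [ 0.4601  0.7152 -0.5614] w 0.0856
```

arm_command:
  steps:
    - {"delta_pos":[0,0,-2],"dr":[0,0,0]}
    - {"delta_pos":[0,0,0],"dr":[0,0,0]}
    - {"delta_pos":[0,0,0],"dr":[0,0,0]}
    - {"delta_pos":[0,0,0],"dr":[0,0,0]}
    - {"delta_pos":[0,0,0],"dr":[0,0,0]}
    - {"delta_pos":[0,0,0],"dr":[0,0,0]}
    - {"delta_pos":[0,0,0],"dr":[0,0,0]}
    - {"delta_pos":[0,0,0],"dr":[0,0,0]}
    - {"delta_pos":[0,0,0],"dr":[0,0,0]}
    - {"delta_pos":[0,0,0],"dr":[0,0,0]}
  grip: 0
  squeeze: 60

```text
time_s: 4.5
position: [0.6205, -0.2104, 0.0876]
tool_rot: [[0.839, -0.545, -0.0], [-0.545, -0.839, 0.0], [-0.0, 0.0, -1.0]]
ft_force: [-4.5, 2.3, 5.5]
grip_width: 0.0388
```

```bash
python3 o.py
```

```text
t 4.5 p [ 0.6205 -0.2104  0.0876] yaw -33.01 q6 4.0 T [0.2619 0.6863 0.0196] F [-4.4838  2.3233  5.4716] w 0.0388
```

arm_command:
  steps:
    - {"delta_pos":[0,0,0],"dr":[0,0,3]}
    - {"delta_pos":[0,0,0],"dr":[0,0,3]}
    - {"delta_pos":[0,0,0],"dr":[0,0,3]}
    - {"delta_pos":[0,0,0],"dr":[0,0,3]}
    - {"delta_pos":[0,0,0],"dr":[0,0,0]}
    - {"delta_pos":[0,0,0],"dr":[0,0,0]}
    - {"delta_pos":[0,0,0],"dr":[0,0,0]}

```text
time_s: 5.2
position: [0.6206, -0.2105, 0.0876]
tool_rot: [[0.933, -0.36, 0.0], [-0.36, -0.933, -0.0], [0.0, -0.0, -1.0]]
ft_force: [-2.7, 1.6, 5.8]
grip_width: 0.039
```

```bash
python3 o.py
```

```text
t 5.2 p [ 0.6206 -0.2105  0.0876] yaw -21.09 q6 -8.0 T [0.3251 0.5267 0.0488] F [-2.6951  1.6342  5.8294] w 0.039
```

arm_command:
  steps:
    - {"delta_pos":[0,0,0],"dr":[0,0,3]}
    - {"delta_pos":[0,0,0],"dr":[0,0,3]}
    - {"delta_pos":[0,0,0],"dr":[0,0,3]}
    - {"delta_pos":[0,0,0],"dr":[0,0,0]}
    - {"delta_pos":[0,0,0],"dr":[0,0,0]}
    - {"delta_pos":[0,0,0],"dr":[0,0,0]}

```text
time_s: 5.8
position: [0.6208, -0.2105, 0.0875]
tool_rot: [[0.978, -0.211, 0.001], [-0.211, -0.978, -0.0], [0.001, -0.0, -1.0]]
ft_force: [-3.0, 0.9, 5.6]
grip_width: 0.0388
```

```bash
python3 o.py
```

```text
t 5.8 p [ 0.6208 -0.2105  0.0875] yaw -12.17 q6 -16.9 T [ 0.2631  0.3569 -0.2147] F [-2.9832  0.8978  5.6189] w 0.0388
```

arm_command:
  steps:
    - {"delta_pos":[0,0,0],"dr":[0,0,3]}
    - {"delta_pos":[0,0,0],"dr":[0,0,3]}
    - {"delta_pos":[0,0,0],"dr":[0,0,0]}
    - {"delta_pos":[0,0,0],"dr":[0,0,0]}
    - {"delta_pos":[0,0,0],"dr":[0,0,0]}

```text
time_s: 6.3
position: [0.6209, -0.2105, 0.0876]
tool_rot: [[0.994, -0.108, 0.001], [-0.108, -0.994, -0.0], [0.001, 0.0, -1.0]]
ft_force: [-1.4, 1.8, 5.2]
grip_width: 0.039
```

```bash
python3 o.py
```

```text
t 6.3 p [ 0.6209 -0.2105  0.0876] yaw -6.17 q6 -22.9 T [ 0.2486  0.2591 -0.0405] F [-1.3689  1.7924  5.2149] w 0.039
```

One click passed (torque dropped). Continue.

arm_command:
  steps:
    - {"delta_pos":[0,0,0],"dr":[0,0,3]}
    - {"delta_pos":[0,0,0],"dr":[0,0,3]}
    - {"delta_pos":[0,0,0],"dr":[0,0,3]}
    - {"delta_pos":[0,0,0],"dr":[0,0,3]}
    - {"delta_pos":[0,0,0],"dr":[0,0,1.5]}
    - {"delta_pos":[0,0,0],"dr":[0,0,0]}
    - {"delta_pos":[0,0,0],"dr":[0,0,0]}
    - {"delta_pos":[0,0,0],"dr":[0,0,0]}

```text
time_s: 7.1
position: [0.6211, -0.2105, 0.0876]
tool_rot: [[0.992, 0.128, 0.001], [0.128, -0.992, -0.0], [0.001, 0.0, -1.0]]
ft_force: [1.1, 1.1, 5.0]
grip_width: 0.0386
```

```bash
python3 o.py
```

```text
t 7.1 p [ 0.6211 -0.2105  0.0876] yaw 7.37 q6 -36.4 T [ 0.3692 -0.1637 -0.2859] F [1.0988 1.1491 5.0153] w 0.0386
```

arm_command:
  steps:
    - {"delta_pos":[0,0,0],"dr":[0,0,2]}
    - {"delta_pos":[0,0,0],"dr":[0,0,2]}
    - {"delta_pos":[0,0,0],"dr":[0,0,0]}
    - {"delta_pos":[0,0,0],"dr":[0,0,0]}
    - {"delta_pos":[0,0,0],"dr":[0,0,0]}

```text
time_s: 7.6
position: [0.6211, -0.2105, 0.0876]
tool_rot: [[0.98, 0.197, 0.001], [0.197, -0.98, -0.0], [0.001, 0.001, -1.0]]
ft_force: [2.5, 1.5, 4.8]
grip_width: 0.0392
```

```bash
python3 o.py
```

```text
t 7.6 p [ 0.6211 -0.2105  0.0876] yaw 11.38 q6 -40.4 T [ 0.3386 -0.4179 -0.0141] F [2.4566 1.5038 4.8043] w 0.0392
```

arm_command:
  steps:
    - {"delta_pos":[0,0,0],"dr":[0,0,3]}
    - {"delta_pos":[0,0,0],"dr":[0,0,3]}
    - {"delta_pos":[0,0,0],"dr":[0,0,3]}
    - {"delta_pos":[0,0,0],"dr":[0,0,2]}
    - {"delta_pos":[0,0,0],"dr":[0,0,0]}
    - {"delta_pos":[0,0,0],"dr":[0,0,0]}
    - {"delta_pos":[0,0,0],"dr":[0,0,0]}

```text
time_s: 8.3
position: [0.6212, -0.2105, 0.0876]
tool_rot: [[0.925, 0.381, 0.002], [0.381, -0.925, -0.0], [0.001, 0.001, -1.0]]
ft_force: [4.8, 1.9, 4.7]
grip_width: 0.0387
```

```bash
python3 o.py
```

```text
t 8.3 p [ 0.6212 -0.2105  0.0876] yaw 22.4 q6 -51.5 T [ 0.5154 -0.8904 -0.3189] F [4.7808 1.8572 4.7094] w 0.0387
```

arm_command:
  steps:
    - {"delta_pos":[0,0,0],"dr":[0,0,2]}
    - {"delta_pos":[0,0,0],"dr":[0,0,2]}
    - {"delta_pos":[0,0,0],"dr":[0,0,0]}
    - {"delta_pos":[0,0,0],"dr":[0,0,0]}
    - {"delta_pos":[0,0,0],"dr":[0,0,0]}

```text
time_s: 8.8
position: [0.6212, -0.2104, 0.0876]
tool_rot: [[0.896, 0.445, 0.002], [0.445, -0.896, -0.0], [0.002, 0.001, -1.0]]
ft_force: [4.7, 3.6, 5.1]
grip_width: 0.0391
```

```bash
python3 o.py
```

```text
t 8.8 p [ 0.6212 -0.2104  0.0876] yaw 26.41 q6 -55.5 T [ 0.5554 -0.9876 -0.3076] F [4.676  3.6335 5.1416] w 0.0391
```

arm_command:
  steps:
    - {"delta_pos":[0,0,0],"dr":[0,0,0]}
    - {"delta_pos":[0,0,0],"dr":[0,0,0]}
  squeeze: 80

```text
time_s: 9.0
position: [0.6212, -0.2104, 0.0877]
tool_rot: [[0.896, 0.445, 0.002], [0.445, -0.896, -0.0], [0.002, 0.001, -1.0]]
ft_force: [4.7, 3.7, 5.1]
grip_width: 0.0387
```

```bash
python3 o.py
```

```text
t 9.0 p [ 0.6212 -0.2104  0.0877] yaw 26.41 q6 -55.5 T [ 0.5204 -0.9437 -0.3107] F [4.6722 3.6501 5.0842] w 0.0387
```

arm_command:
  steps:
    - {"delta_pos":[0,0,0],"dr":[0,0,2]}
    - {"delta_pos":[0,0,0],"dr":[0,0,2]}
    - {"delta_pos":[0,0,0],"dr":[0,0,0]}
    - {"delta_pos":[0,0,0],"dr":[0,0,0]}
    - {"delta_pos":[0,0,0],"dr":[0,0,0]}

```text
time_s: 9.5
position: [0.6213, -0.2103, 0.0876]
tool_rot: [[0.863, 0.506, 0.002], [0.506, -0.863, 0.0], [0.002, 0.001, -1.0]]
ft_force: [4.9, 3.6, 5.1]
grip_width: 0.0389
```

```bash
python3 o.py
```

```text
t 9.5 p [ 0.6213 -0.2103  0.0876] yaw 30.4 q6 -59.5 T [ 0.6684 -0.9938 -0.412 ] F [4.9486 3.6053 5.0789] w 0.0389
```

arm_command:
  steps:
    - {"delta_pos":[0,0,0],"dr":[0,0,2]}
    - {"delta_pos":[0,0,0],"dr":[0,0,2]}
    - {"delta_pos":[0,0,0],"dr":[0,0,0]}
    - {"delta_pos":[0,0,0],"dr":[0,0,0]}
    - {"delta_pos":[0,0,0],"dr":[0,0,0]}

```text
time_s: 10.0
position: [0.6213, -0.2103, 0.0876]
tool_rot: [[0.825, 0.565, 0.002], [0.565, -0.825, 0.0], [0.002, 0.001, -1.0]]
ft_force: [5.1, 3.1, 4.5]
grip_width: 0.0385
```

```bash
python3 o.py
```

```text
t 10.0 p [ 0.6213 -0.2103  0.0876] yaw 34.39 q6 -63.5 T [ 0.7142 -1.0797 -0.4718] F [5.1377 3.1481 4.5359] w 0.0385
```

arm_command:
  steps:
    - {"delta_pos":[0,0,0],"dr":[0,0,2]}
    - {"delta_pos":[0,0,0],"dr":[0,0,0]}
    - {"delta_pos":[0,0,0],"dr":[0,0,0]}
    - {"delta_pos":[0,0,0],"dr":[0,0,0]}
    - {"delta_pos":[0,0,0],"dr":[0,0,0]}

```text
time_s: 10.5
position: [0.6214, -0.2103, 0.0876]
tool_rot: [[0.805, 0.593, 0.002], [0.593, -0.805, 0.0], [0.002, 0.001, -1.0]]
ft_force: [6.3, 3.3, 4.7]
grip_width: 0.0386
```

```bash
python3 o.py
```

```text
t 10.5 p [ 0.6214 -0.2103  0.0876] yaw 36.39 q6 -65.5 T [ 0.7314 -1.0638 -0.5377] F [6.3081 3.3385 4.7459] w 0.0386
```

arm_command:
  steps:
    - {"delta_pos":[0,0,0],"dr":[0,0,-3]}
    - {"delta_pos":[0,0,0],"dr":[0,0,-3]}
    - {"delta_pos":[0,0,0],"dr":[0,0,-3]}
    - {"delta_pos":[0,0,0],"dr":[0,0,-3]}
    - {"delta_pos":[0,0,0],"dr":[0,0,-3]}
    - {"delta_pos":[0,0,0],"dr":[0,0,-3]}
    - {"delta_pos":[0,0,0],"dr":[0,0,-3]}
    - {"delta_pos":[0,0,0],"dr":[0,0,-3]}
    - {"delta_pos":[0,0,0],"dr":[0,0,-3]}
    - {"delta_pos":[0,0,0],"dr":[0,0,0]}
    - {"delta_pos":[0,0,0],"dr":[0,0,0]}
    - {"delta_pos":[0,0,0],"dr":[0,0,0]}

```text
time_s: 11.7
position: [0.621, -0.2105, 0.0876]
tool_rot: [[0.986, 0.164, 0.001], [0.164, -0.986, -0.0], [0.001, 0.001, -1.0]]
ft_force: [4.0, 2.4, 5.5]
grip_width: 0.0388
```

```bash
python3 o.py
```

```text
t 11.7 p [ 0.621  -0.2105  0.0876] yaw 9.45 q6 -38.5 T [ 0.4301 -0.7322  0.0061] F [3.9781 2.4032 5.4882] w 0.0388
```

In the free play. Continue with 6° steps to find engagement.

arm_command:
  steps:
    - {"delta_pos":[0,0,0],"dr":[0,0,-3]}
    - {"delta_pos":[0,0,0],"dr":[0,0,-3]}
    - {"delta_pos":[0,0,0],"dr":[0,0,0]}
    - {"delta_pos":[0,0,0],"dr":[0,0,0]}
    - {"delta_pos":[0,0,0],"dr":[0,0,0]}

```text
time_s: 12.2
position: [0.6209, -0.2106, 0.0876]
tool_rot: [[0.998, 0.06, 0.001], [0.06, -0.998, -0.0], [0.001, 0.0, -1.0]]
ft_force: [2.9, 2.4, 5.3]
grip_width: 0.0389
```

```bash
python3 o.py
```

```text
t 12.2 p [ 0.6209 -0.2106  0.0876] yaw 3.44 q6 -32.5 T [ 0.4684 -0.6152  0.005 ] F [2.8899 2.4449 5.3414] w 0.0389
```

arm_command:
  steps:
    - {"delta_pos":[0,0,0],"dr":[0,0,-3]}
    - {"delta_pos":[0,0,0],"dr":[0,0,-3]}
    - {"delta_pos":[0,0,0],"dr":[0,0,0]}
    - {"delta_pos":[0,0,0],"dr":[0,0,0]}
    - {"delta_pos":[0,0,0],"dr":[0,0,0]}

```text
time_s: 12.7
position: [0.6208, -0.2106, 0.0876]
tool_rot: [[0.999, -0.045, 0.001], [-0.045, -0.999, -0.0], [0.001, 0.0, -1.0]]
ft_force: [2.9, 2.0, 6.3]
grip_width: 0.0387
```

```bash
python3 o.py
```

```text
t 12.7 p [ 0.6208 -0.2106  0.0876] yaw -2.55 q6 -26.5 T [ 0.4665 -0.5925 -0.0044] F [2.8962 1.9537 6.3228] w 0.0387
```

arm_command:
  steps:
    - {"delta_pos":[0,0,0],"dr":[0,0,-3]}
    - {"delta_pos":[0,0,0],"dr":[0,0,-3]}
    - {"delta_pos":[0,0,0],"dr":[0,0,0]}
    - {"delta_pos":[0,0,0],"dr":[0,0,0]}
    - {"delta_pos":[0,0,0],"dr":[0,0,0]}

```text
time_s: 13.2
position: [0.6207, -0.2106, 0.0876]
tool_rot: [[0.989, -0.149, 0.0], [-0.149, -0.989, -0.001], [0.0, 0.0, -1.0]]
ft_force: [2.5, 3.0, 6.2]
grip_width: 0.0388
```

```bash
python3 o.py
```

```text
t 13.2 p [ 0.6207 -0.2106  0.0876] yaw -8.55 q6 -20.5 T [ 0.3383 -0.4607  0.0401] F [2.4958 2.9977 6.208 ] w 0.0388
```

arm_command:
  steps:
    - {"delta_pos":[0,0,0],"dr":[0,0,-2]}
    - {"delta_pos":[0,0,0],"dr":[0,0,-2]}
    - {"delta_pos":[0,0,0],"dr":[0,0,0]}
    - {"delta_pos":[0,0,0],"dr":[0,0,0]}
    - {"delta_pos":[0,0,0],"dr":[0,0,0]}

```text
time_s: 13.7
position: [0.6207, -0.2105, 0.0876]
tool_rot: [[0.976, -0.217, 0.0], [-0.217, -0.976, -0.0], [0.0, 0.0, -1.0]]
ft_force: [1.8, 2.5, 6.8]
grip_width: 0.0384
```

```bash
python3 o.py
```

```text
t 13.7 p [ 0.6207 -0.2105  0.0876] yaw -12.53 q6 -16.5 T [ 0.3965 -0.4024  0.1436] F [1.8335 2.5497 6.8093] w 0.0384
```

arm_command:
  steps:
    - {"delta_pos":[0,0,0],"dr":[0,0,-2]}
    - {"delta_pos":[0,0,0],"dr":[0,0,-2]}
    - {"delta_pos":[0,0,0],"dr":[0,0,0]}
    - {"delta_pos":[0,0,0],"dr":[0,0,0]}
    - {"delta_pos":[0,0,0],"dr":[0,0,0]}

```text
time_s: 14.2
position: [0.6206, -0.2105, 0.0876]
tool_rot: [[0.959, -0.284, -0.0], [-0.284, -0.959, -0.001], [0.0, 0.001, -1.0]]
ft_force: [0.1, 2.2, 7.0]
grip_width: 0.0384
```

```bash
python3 o.py
```

```text
t 14.2 p [ 0.6206 -0.2105  0.0876] yaw -16.52 q6 -12.5 T [ 0.421  -0.3514  0.2328] F [0.0513 2.1609 7.001 ] w 0.0384
```

arm_command:
  steps:
    - {"delta_pos":[0,0,0],"dr":[0,0,-2]}
    - {"delta_pos":[0,0,0],"dr":[0,0,-2]}
    - {"delta_pos":[0,0,0],"dr":[0,0,0]}
    - {"delta_pos":[0,0,0],"dr":[0,0,0]}
    - {"delta_pos":[0,0,0],"dr":[0,0,0]}

```text
time_s: 14.7
position: [0.6205, -0.2105, 0.0876]
tool_rot: [[0.936, -0.351, -0.0], [-0.351, -0.936, -0.0], [-0.0, 0.0, -1.0]]
ft_force: [1.3, 2.5, 6.9]
grip_width: 0.0385
```

```bash
python3 o.py
```

```text
t 14.7 p [ 0.6205 -0.2105  0.0876] yaw -20.55 q6 -8.5 T [ 0.4285 -0.2133 -0.0416] F [1.2623 2.4756 6.9326] w 0.0385
```

arm_command:
  steps:
    - {"delta_pos":[0,0,0],"dr":[0,0,-3]}
    - {"delta_pos":[0,0,0],"dr":[0,0,-3]}
    - {"delta_pos":[0,0,0],"dr":[0,0,-3]}
    - {"delta_pos":[0,0,0],"dr":[0,0,0]}
    - {"delta_pos":[0,0,0],"dr":[0,0,0]}
    - {"delta_pos":[0,0,0],"dr":[0,0,0]}

```text
time_s: 15.3
position: [0.6204, -0.2105, 0.0876]
tool_rot: [[0.87, -0.493, -0.001], [-0.493, -0.87, -0.0], [-0.0, 0.001, -1.0]]
ft_force: [0.2, 2.5, 6.8]
grip_width: 0.0384
```

```bash
python3 o.py
```

```text
t 15.3 p [ 0.6204 -0.2105  0.0876] yaw -29.53 q6 0.5 T [ 0.4396 -0.0835  0.1944] F [0.2455 2.5036 6.7719] w 0.0384
```

arm_command:
  steps:
    - {"delta_pos":[0,0,0],"dr":[0,0,-2]}
    - {"delta_pos":[0,0,0],"dr":[0,0,-2]}
    - {"delta_pos":[0,0,0],"dr":[0,0,0]}
    - {"delta_pos":[0,0,0],"dr":[0,0,0]}
    - {"delta_pos":[0,0,0],"dr":[0,0,0]}

```text
time_s: 15.8
position: [0.6203, -0.2104, 0.0876]
tool_rot: [[0.834, -0.552, -0.001], [-0.552, -0.834, -0.0], [-0.001, 0.001, -1.0]]
ft_force: [0.4, 1.9, 7.9]
grip_width: 0.0385
```

```bash
python3 o.py
```

```text
t 15.8 p [ 0.6203 -0.2104  0.0876] yaw -33.51 q6 4.5 T [ 0.4674 -0.0935  0.3624] F [0.4052 1.887  7.9255] w 0.0385
```

arm_command:
  steps:
    - {"delta_pos":[0,0,0],"dr":[0,0,-2]}
    - {"delta_pos":[0,0,0],"dr":[0,0,-1.5]}
    - {"delta_pos":[0,0,0],"dr":[0,0,0]}
    - {"delta_pos":[0,0,0],"dr":[0,0,0]}
    - {"delta_pos":[0,0,0],"dr":[0,0,0]}

```text
time_s: 16.3
position: [0.6203, -0.2104, 0.0876]
tool_rot: [[0.798, -0.602, -0.001], [-0.602, -0.798, -0.0], [-0.001, 0.001, -1.0]]
ft_force: [0.2, 1.9, 7.1]
grip_width: 0.0384
```

```bash
python3 o.py
```

```text
t 16.3 p [ 0.6203 -0.2104  0.0876] yaw -37.05 q6 8.0 T [0.4359 0.0113 0.0239] F [0.1958 1.9182 7.1364] w 0.0384
```

arm_command:
  steps:
    - {"delta_pos":[0,0,0],"dr":[0,0,-3]}
    - {"delta_pos":[0,0,0],"dr":[0,0,-3]}
    - {"delta_pos":[0,0,0],"dr":[0,0,-3]}
    - {"delta_pos":[0,0,0],"dr":[0,0,0]}
    - {"delta_pos":[0,0,0],"dr":[0,0,0]}
    - {"delta_pos":[0,0,0],"dr":[0,0,0]}

```text
time_s: 16.9
position: [0.6202, -0.2103, 0.0876]
tool_rot: [[0.694, -0.72, -0.001], [-0.72, -0.694, 0.0], [-0.001, 0.001, -1.0]]
ft_force: [-0.1, 3.2, 8.1]
grip_width: 0.0383
```

```bash
python3 o.py
```

```text
t 16.9 p [ 0.6202 -0.2103  0.0876] yaw -46.02 q6 17.0 T [0.4989 0.069  0.2531] F [-0.0572  3.2442  8.1309] w 0.0383
```

Two clicks done; the third is due at about -49 to -50.5. Fz is creeping up a little but is harmless.

arm_command:
  steps:
    - {"delta_pos":[0,0,0],"dr":[0,0,-2]}
    - {"delta_pos":[0,0,0],"dr":[0,0,-2]}
    - {"delta_pos":[0,0,0],"dr":[0,0,-2]}
    - {"delta_pos":[0,0,0],"dr":[0,0,0]}
    - {"delta_pos":[0,0,0],"dr":[0,0,0]}
    - {"delta_pos":[0,0,0],"dr":[0,0,0]}

```text
time_s: 17.5
position: [0.6201, -0.2102, 0.0876]
tool_rot: [[0.615, -0.788, -0.001], [-0.788, -0.615, 0.0], [-0.001, 0.001, -1.0]]
ft_force: [-0.6, 3.0, 8.3]
grip_width: 0.0386
```

```bash
python3 o.py
```

```text
t 17.5 p [ 0.6201 -0.2102  0.0876] yaw -52.04 q6 23.0 T [ 0.615   0.135  -0.0443] F [-0.6284  2.9733  8.3282] w 0.0386
```

arm_command:
  steps:
    - {"delta_pos":[0,0,0],"dr":[0,0,-3]}
    - {"delta_pos":[0,0,0],"dr":[0,0,-3]}
    - {"delta_pos":[0,0,0],"dr":[0,0,-2]}
    - {"delta_pos":[0,0,0],"dr":[0,0,0]}
    - {"delta_pos":[0,0,0],"dr":[0,0,0]}
    - {"delta_pos":[0,0,0],"dr":[0,0,0]}

```text
time_s: 18.1
position: [0.62, -0.2101, 0.0876]
tool_rot: [[0.5, -0.866, -0.002], [-0.866, -0.5, 0.0], [-0.001, 0.001, -1.0]]
ft_force: [-1.6, 3.9, 9.1]
grip_width: 0.0383
```

```bash
python3 o.py
```

```text
t 18.1 p [ 0.62   -0.2101  0.0876] yaw -60.02 q6 31.0 T [0.6386 0.255  0.3075] F [-1.6045  3.8662  9.1419] w 0.0383
```

arm_command:
  steps:
    - {"delta_pos":[0,0,0],"dr":[0,0,-2]}
    - {"delta_pos":[0,0,0],"dr":[0,0,-2]}
    - {"delta_pos":[0,0,0],"dr":[0,0,0]}
    - {"delta_pos":[0,0,0],"dr":[0,0,0]}
    - {"delta_pos":[0,0,0],"dr":[0,0,0]}

```text
time_s: 18.6
position: [0.62, -0.21, 0.0876]
tool_rot: [[0.438, -0.899, -0.002], [-0.899, -0.438, 0.001], [-0.001, 0.002, -1.0]]
ft_force: [-0.8, 4.0, 9.1]
grip_width: 0.0385
```

```bash
python3 o.py
```

```text
t 18.6 p [ 0.62   -0.21    0.0876] yaw -64.0 q6 35.0 T [0.6975 0.229  0.3224] F [-0.8057  4.0151  9.0693] w 0.0385
```

arm_command:
  steps:
    - {"delta_pos":[0,0,0],"dr":[0,0,-2]}
    - {"delta_pos":[0,0,0],"dr":[0,0,0]}
    - {"delta_pos":[0,0,0],"dr":[0,0,0]}
    - {"delta_pos":[0,0,0],"dr":[0,0,0]}

```text
time_s: 19.0
position: [0.62, -0.2101, 0.0876]
tool_rot: [[0.406, -0.914, -0.002], [-0.914, -0.406, 0.001], [-0.001, 0.001, -1.0]]
ft_force: [-1.9, 4.2, 9.2]
grip_width: 0.0383
```

```bash
python3 o.py
```

```text
t 19.0 p [ 0.62   -0.2101  0.0876] yaw -66.04 q6 37.0 T [0.7299 0.2302 0.0181] F [-1.8852  4.1508  9.2147] w 0.0383
```

Fourth click felt: torque fell from 0.32 to about 0.02 near the predicted angle. I back off 3° inside the free play, open and rise.

arm_command:
  steps:
    - {"delta_pos":[0,0,0],"dr":[0,0,3]}
    - {"delta_pos":[0,0,0],"dr":[0,0,0]}
    - {"delta_pos":[0,0,0],"dr":[0,0,0]}

```text
time_s: 19.3
position: [0.62, -0.2101, 0.0876]
tool_rot: [[0.453, -0.891, -0.002], [-0.891, -0.453, 0.001], [-0.001, 0.001, -1.0]]
ft_force: [-1.5, 4.3, 8.5]
grip_width: 0.0384
```

arm_command:
  steps:
    - {"delta_pos":[0,0,0],"dr":[0,0,0]}
    - {"delta_pos":[0,0,0],"dr":[0,0,0]}
    - {"delta_pos":[0,0,0],"dr":[0,0,0]}
    - {"delta_pos":[0,0,0],"dr":[0,0,0]}
    - {"delta_pos":[0,0,0],"dr":[0,0,0]}
    - {"delta_pos":[0,0,0],"dr":[0,0,0]}
    - {"delta_pos":[0,0,0],"dr":[0,0,0]}
    - {"delta_pos":[0,0,0],"dr":[0,0,0]}
    - {"delta_pos":[0,0,15],"dr":[0,0,0]}
    - {"delta_pos":[0,0,25],"dr":[0,0,0]}
    - {"delta_pos":[0,0,30],"dr":[0,0,0]}
    - {"delta_pos":[0,0,0],"dr":[0,0,0]}
    - {"delta_pos":[0,0,0],"dr":[0,0,0]}
  grip: 1

```text
time_s: 20.6
position: [0.6207, -0.2105, 0.1577]
tool_rot: [[0.454, -0.891, 0.001], [-0.891, -0.454, -0.001], [0.001, -0.001, -1.0]]
ft_force: [0.3, 0.7, -0.7]
grip_width: 0.0853
```

arm_command:
  steps:
    - {"delta_pos":[-20,-20,0],"dr":[0,0,7]}
    - {"delta_pos":[-20,-20,0],"dr":[0,0,7]}
    - {"delta_pos":[-20,-20,0],"dr":[0,0,7]}
    - {"delta_pos":[-7,-10,0],"dr":[0,0,7]}
    - {"delta_pos":[0,0,0],"dr":[0,0,0]}
    - {"delta_pos":[0,0,0],"dr":[0,0,0]}
    - {"delta_pos":[0,0,0],"dr":[0,0,0]}
  grip: 1

```text
time_s: 21.3
position: [0.554, -0.2797, 0.1568]
tool_rot: [[0.818, -0.575, -0.001], [-0.575, -0.818, 0.001], [-0.001, -0.0, -1.0]]
ft_force: [0.4, -0.6, 0.2]
grip_width: 0.0856
```

```bash
python3 o.py; python3 - <<'E'
from rig import env
import cv2,numpy as np
from h import *
c=env.get_calibration("wrist");np.savez("w3.npz",**c)
im=env.get_image("wrist");cv2.imwrite("pics/w3.png",im)
for z in(.060,.064,.070):print(proj(c,[[.5525,-.281,z]]))
E
```

```text
t 21.3 p [ 0.554  -0.2797  0.1568] yaw -35.1 q6 -2.6 T [0.028  0.0194 0.0316] F [ 0.4129 -0.6342  0.1706] w 0.0856
[[321.32331865 212.82328933]]
[[321.31122496 214.42843423]]
[[321.29229125 216.9414284 ]]
```

View pics/w3.png

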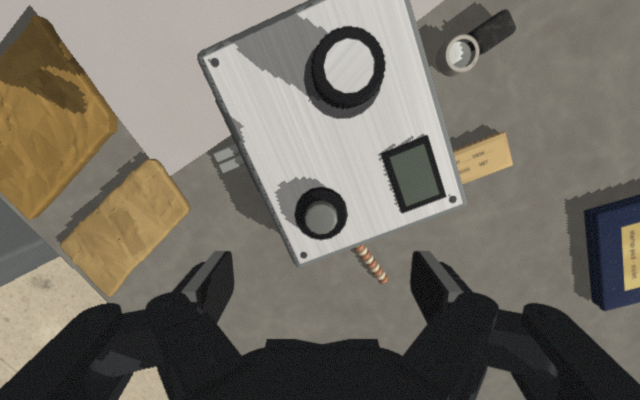

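The key's grey face is centred at about (320,217), as predicted, with a dark ring round it. I check the ring's height in the saved crops.

```bash
python3 - <<'E'
import cv2,numpy as np
w=cv2.imread("pics/w3.png");s=cv2.imread("pics/scene0.png");d=cv2.imread("pics/side0.png")
f=lambda a:cv2.resize(a,(390,390),interpolation=cv2.INTER_CUBIC)
cv2.imwrite("pics/k.png",np.hstack([f(w[180:250,285:355]),f(d[192:237,335:380])]))
E
```

```text
(no output)
```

View pics/k.png

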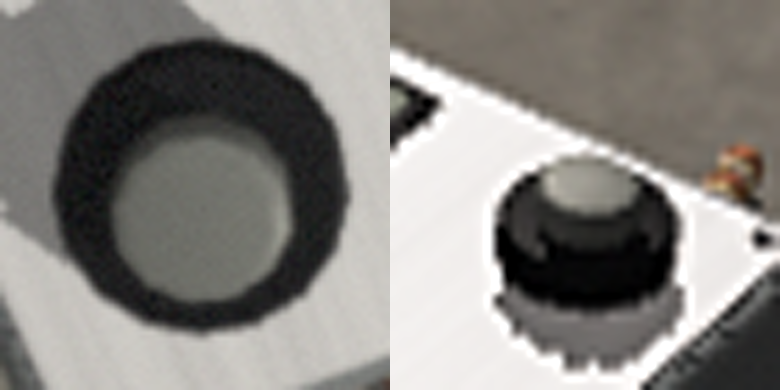

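```bash
python3 - <<'E'
from rig import env
from h import *
w=dict(np.load("w3.npz"));d=env.get_calibration("side");s=env.get_calibration("scene")
o=[(w,(320.9,219.1)),(d,(358.1,213.6)),(s,(281,233.5))]
r=least_squares(lambda p:np.concatenate([proj(c,p)[0]-u for c,u in o]),[.55,-.28,.06])
print(r.x,r.fun)
w2=dict(np.load("w2.npz"))
r=least_squares(lambda p:np.concatenate([proj(c,p)[0]-u for c,u in [o[0],(w2,(301,323))]]),[.55,-.28,.06]);print(r.x,r.fun)
for z in (.062,.07,.076):
  print(z,onplane(w,(320.9,219.1),z),"dia mm",1e3*np.linalg.norm(onplane(w,(305,219),z)-onplane(w,(336.4,219),z)), "collar", 1e3*np.linalg.norm(onplane(w,(295,214),z-.005)-onplane(w,(347.3,214),z-.005)))
E
```

```text
[ 0.55209259 -0.28136772  0.07256904] [ 0.21758281 -0.34605986  0.81736249 -0.3230955  -0.26748802  0.02959646]
[ 0.55148271 -0.28191172  0.0710129 ] [-0.02808016 -0.00329402  0.03215801  0.00495328]
0.062 [ 0.54969627 -0.28442484  0.062     ] dia mm 24.088333957566572 collar 40.84932251446217
0.07 [ 0.55129563 -0.28220655  0.07      ] dia mm 23.200041489010463 collar 39.37688065875146
0.076 [ 0.55249515 -0.28054283  0.076     ] dia mm 22.53382213759328 collar 38.27254926696852
```

arm_command:
  steps:
    - {"delta_pos":[-2,-1.8,0],"dr":[0,0,0]}
    - {"delta_pos":[0,0,0],"dr":[0,0,0]}
    - {"delta_pos":[0,0,0],"dr":[0,0,0]}
    - {"delta_pos":[0,0,0],"dr":[0,0,0]}
    - {"delta_pos":[0,0,0],"dr":[0,0,0]}
    - {"delta_pos":[0,0,0],"dr":[0,0,0]}
    - {"delta_pos":[0,0,0],"dr":[0,0,0]}
    - {"delta_pos":[0,0,0],"dr":[0,0,0]}
    - {"delta_pos":[0,0,0],"dr":[0,0,0]}
    - {"delta_pos":[0,0,0],"dr":[0,0,0]}
    - {"delta_pos":[0,0,0],"dr":[0,0,0]}
    - {"delta_pos":[0,0,-20],"dr":[0,0,0]}
    - {"delta_pos":[0,0,-20],"dr":[0,0,0]}
    - {"delta_pos":[0,0,-15],"dr":[0,0,0]}
    - {"delta_pos":[0,0,0],"dr":[0,0,0]}
    - {"delta_pos":[0,0,0],"dr":[0,0,0]}
    - {"delta_pos":[0,0,0],"dr":[0,0,0]}
  grip: 0
  squeeze: 30

```text
time_s: 23.05
position: [0.552, -0.2826, 0.1034]
tool_rot: [[0.819, -0.574, 0.001], [-0.574, -0.819, -0.001], [0.002, 0.0, -1.0]]
ft_force: [-0.1, 0.0, 0.4]
grip_width: -0.0001
```

```bash
python3 o.py;  python3 - <<'E'
from rig import env
import cv2,numpy as np
f=lambda a:cv2.resize(a,(390,390),interpolation=cv2.INTER_CUBIC)
s=env.get_image("scene");d=env.get_image("side")
cv2.imwrite("pics/k2.png",np.hstack([f(s[190:260,245:315]),f(d[170:240,320:390])]))
E
```

```text
t 23.05 p [ 0.552  -0.2826  0.1034] yaw -35.02 q6 -3.0 T [-0.0239  0.045  -0.0228] F [-0.0548  0.0354  0.4477] w -0.0001
```

View pics/k2.png

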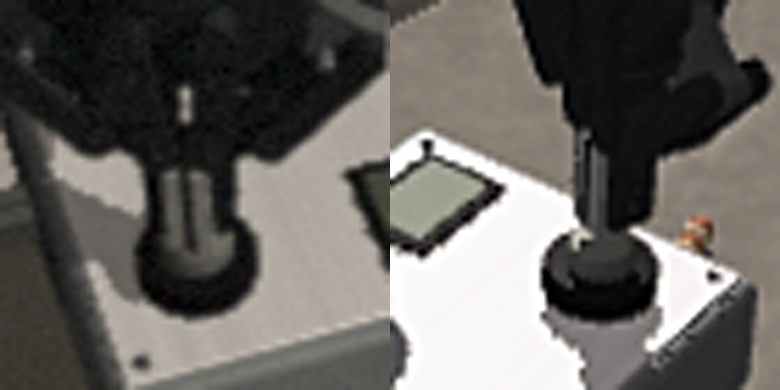

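The shut fingertips stand centred just above the key in both crops. Pressing in small steps.

arm_command:
  steps:
    - {"delta_pos":[0,0,-4],"dr":[0,0,0]}
    - {"delta_pos":[0,0,-4],"dr":[0,0,0]}
    - {"delta_pos":[0,0,0],"dr":[0,0,0]}
    - {"delta_pos":[0,0,0],"dr":[0,0,0]}
    - {"delta_pos":[0,0,0],"dr":[0,0,0]}

```text
time_s: 23.65
position: [0.552, -0.2825, 0.0948]
tool_rot: [[0.819, -0.574, 0.001], [-0.574, -0.819, -0.001], [0.001, 0.0, -1.0]]
ft_force: [1.7, -0.6, 4.8]
grip_width: 0.0002
```

arm_command:
  steps:
    - {"delta_pos":[0,0,-2],"dr":[0,0,0]}
    - {"delta_pos":[0,0,0],"dr":[0,0,0]}
    - {"delta_pos":[0,0,0],"dr":[0,0,0]}
    - {"delta_pos":[0,0,0],"dr":[0,0,0]}

```text
time_s: 24.05
position: [0.552, -0.2826, 0.0939]
tool_rot: [[0.819, -0.574, 0.002], [-0.574, -0.819, -0.001], [0.002, 0.0, -1.0]]
ft_force: [-1.1, 0.5, 14.3]
grip_width: -0.0003
```

arm_command:
  steps:
    - {"delta_pos":[0,0,-2],"dr":[0,0,0]}
    - {"delta_pos":[0,0,0],"dr":[0,0,0]}
    - {"delta_pos":[0,0,0],"dr":[0,0,0]}
    - {"delta_pos":[0,0,0],"dr":[0,0,0]}

```text
time_s: 24.45
position: [0.5521, -0.2826, 0.0937]
tool_rot: [[0.819, -0.574, 0.003], [-0.574, -0.819, -0.003], [0.004, 0.001, -1.0]]
ft_force: [-6.3, 2.9, 25.6]
grip_width: -0.0
```

```bash
python3 - <<'E'
from rig import env
import cv2,numpy as np
f=lambda a:cv2.resize(a,(390,390),interpolation=cv2.INTER_CUBIC)
s=env.get_image("scene");d=env.get_image("side")
cv2.imwrite("pics/k3.png",np.hstack([f(s[190:260,245:315]),f(d[170:240,320:390])]))
E
```

```text
(no output)
```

View pics/k3.png

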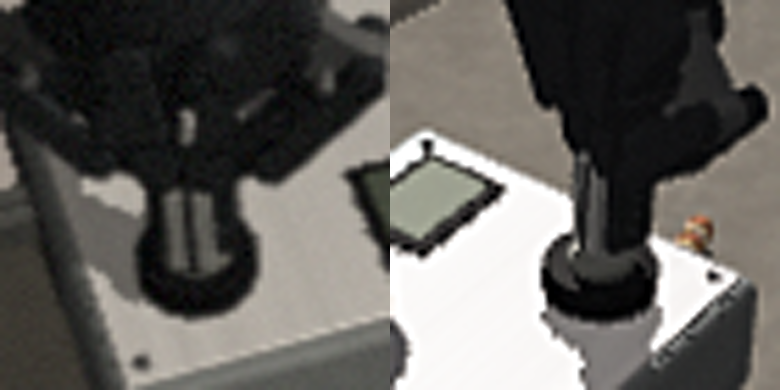

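arm_command:
  steps:
    - {"delta_pos":[0,0,4],"dr":[0,0,0]}
    - {"delta_pos":[0,0,0],"dr":[0,0,0]}
    - {"delta_pos":[0,0,0],"dr":[0,0,0]}
    - {"delta_pos":[0,0,0],"dr":[0,0,0]}

```text
time_s: 24.95
position: [0.5519, -0.2825, 0.0943]
tool_rot: [[0.819, -0.574, 0.001], [-0.574, -0.819, -0.001], [0.001, -0.0, -1.0]]
ft_force: [3.3, -1.4, 4.4]
grip_width: -0.0001
```

arm_command:
  steps:
    - {"delta_pos":[0,0,2],"dr":[0,0,0]}
    - {"delta_pos":[0,0,0],"dr":[0,0,0]}
    - {"delta_pos":[0,0,0],"dr":[0,0,0]}
    - {"delta_pos":[0,0,0],"dr":[0,0,0]}

```text
time_s: 25.35
position: [0.5516, -0.2823, 0.0962]
tool_rot: [[0.819, -0.574, -0.0], [-0.574, -0.819, 0.0], [-0.0, 0.0, -1.0]]
ft_force: [2.0, -2.3, 3.5]
grip_width: -0.0002
```

arm_command:
  steps:
    - {"delta_pos":[0,0,2],"dr":[0,0,0]}
    - {"delta_pos":[0,0,0],"dr":[0,0,0]}
    - {"delta_pos":[0,0,0],"dr":[0,0,0]}
    - {"delta_pos":[0,0,0],"dr":[0,0,0]}

```text
time_s: 25.75
position: [0.5514, -0.2821, 0.0981]
tool_rot: [[0.819, -0.574, -0.001], [-0.574, -0.819, 0.0], [-0.001, 0.0, -1.0]]
ft_force: [0.4, 0.1, 1.9]
grip_width: 0.0001
```

arm_command:
  steps:
    - {"delta_pos":[0,0,2],"dr":[0,0,0]}
    - {"delta_pos":[0,0,0],"dr":[0,0,0]}
    - {"delta_pos":[0,0,0],"dr":[0,0,0]}
    - {"delta_pos":[0,0,0],"dr":[0,0,0]}

```text
time_s: 26.15
position: [0.5515, -0.2821, 0.1001]
tool_rot: [[0.819, -0.574, -0.001], [-0.574, -0.819, 0.001], [-0.001, -0.0, -1.0]]
ft_force: [-0.6, 0.4, 0.2]
grip_width: 0.0001
```

The key gave spring-like force (4.8 N at the bottom) over about 5 mm, then met a hard stop, and has come back up. Retreat and check.

arm_command:
  steps:
    - {"delta_pos":[0,0,20],"dr":[0,0,0]}
    - {"delta_pos":[0,0,40],"dr":[0,0,0]}
    - {"delta_pos":[0,0,40],"dr":[0,0,0]}
    - {"delta_pos":[-20,20,30],"dr":[0,0,0]}
    - {"delta_pos":[-30,30,10],"dr":[0,0,0]}
    - {"delta_pos":[-30,30,0],"dr":[0,0,0]}
    - {"delta_pos":[0,0,0],"dr":[0,0,0]}
    - {"delta_pos":[0,0,0],"dr":[0,0,0]}

```text
time_s: 26.95
position: [0.4715, -0.202, 0.2408]
tool_rot: [[0.819, -0.574, 0.001], [-0.574, -0.819, -0.001], [0.001, 0.0, -1.0]]
ft_force: [0.4, -0.4, 0.0]
grip_width: 0.0
```

```bash
python3 o.py;  python3 - <<'E'
from rig import env
import cv2,numpy as np
f=lambda a:cv2.resize(a,(400,400),interpolation=cv2.INTER_CUBIC)
s=env.get_image("scene");d=env.get_image("side")
cv2.imwrite("pics/e.png",np.hstack([f(s[150:310,220:380]),f(d[150:310,240:400])]))
for n,a in(("scene",s),("side",d)):
    b=cv2.imread(f"pics/{n}0.png");print(n,[(x,y) for y,x in np.argwhere(cv2.absdiff(a,b).max(2)[150:310,220:400]>60)[::40]+[150,220]])
E
```

```text
t 26.95 p [ 0.4715 -0.202   0.2408] yaw -35.0 q6 -1.4 T [ 0.0214 -0.0188 -0.0012] F [ 0.3958 -0.3738  0.0435] w 0.0
scene []
side [(np.int64(384), np.int64(150)), (np.int64(387), np.int64(153)), (np.int64(390), np.int64(156)), (np.int64(398), np.int64(159)), (np.int64(394), np.int64(163)), (np.int64(388), np.int64(167)), (np.int64(388), np.int64(171)), (np.int64(398), np.int64(175)), (np.int64(394), np.int64(180))]
```

View pics/e.png

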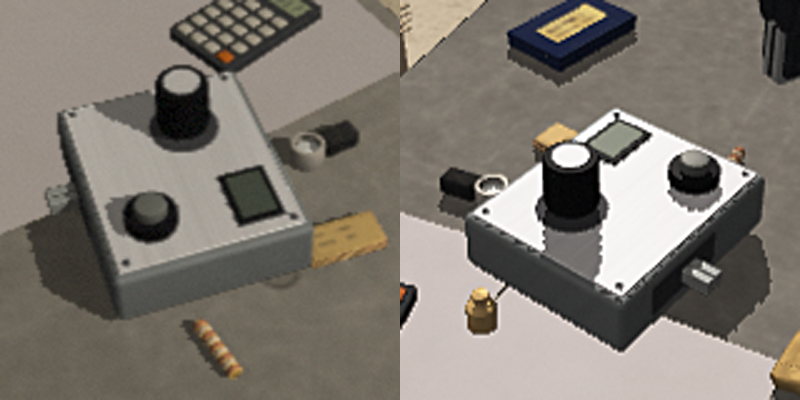

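The final pictures show the key up, the loose things where they were (the only pixels that changed in the region I compared are the arm's), and the gripper clear of everything. Handing in.

```bash
python3 -c "
from rig import env
print(env.close_job())"
```

```text
the job is handed in; nothing more can be done
None
```

The gauge is set at the fourth click from the zero stop (0.4 mm), the enter key has been pressed and released, and the job is handed in at about 27 s of the 72 s limit.

- **End stop:** I turned the knob anticlockwise past two clicks. The torque then rose steadily without dropping, up to a reading of 0.54 N m (inside 0.45–0.6), and I went no further.
- **Four clicks:** Going clockwise there was about 20° of free play. I then felt four separate torque drops about 15° of knob turn apart. I stopped at the fourth, backed off 3° within the free play and let go.
- **Enter key:** It pushed back like a spring, up to about 4.8 N over some 5 mm, then met a hard stop, where I pressed to about 26 N. The force fell back smoothly to zero as I lifted.
- **Last checks:** In the final pictures the key is up and the gripper is clear. In the region I compared with the start pictures, only the arm had changed, so the loose things are where they were.

**What disagreed:**
- Torque readings were noisy by about 0.03–0.1 N m, with a highest reading of 0.36 N m during the clicks.
- The camera put the key's top about 5 mm lower than where the fingers touched it.
- The jaw opening was not measured, so the 0.4 mm rests on the click count.

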